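# Index the hub-lacing jig to the marked spoke line

### The arm

A 6-joint arm with a two-finger parallel gripper is mounted at the origin on the work surface. World frame = base frame: x ahead of the robot, y to its left, z up, the work surface at z = 0. Lengths are in mm, angles in rad, forces in N, time in s.
With the tool pointing down it reaches from about 350 to 925 mm from the base axis. Payload 6.4 kg.
Tool frame: the origin (TCP) lies midway between the tips of the shut fingers; the grasp point (between the pads) lies 19 mm behind it; z points along the fingers, y is the line along which they close (so a half turn about z gives the same grasp; the last joint's range is limited). The gripper opens to 85 mm and grips with 20 to 120 N. Pads are 22 mm wide; open, the fingers measure 114 mm over their backs; the gripper's body (76 mm by 85 mm) begins 54 mm behind the grasp point. The pads swing forward as they close: fully open they stand 13 mm farther back than shut.
Start: joints at [1.113, 0.245, 1.558, -0, 1.339, -0.174], TCP at [182, 624.011, 193.89] pointing down, gripper open.
Joint ranges: [-3.13, 3.13], [-1.02, 2.26], [0.13, 2.54], [-0.95, 4.09], [0.21, 2.88], [-2.74, 2.74]. Speed limits (rad/s): [2.57, 2.57, 3.14, 3.14, 3.14, 3.14].

### API

Orientations are given as a unit quaternion [x, y, z, w].
In Python, from rig import r gives the robot as it stands. The module is installed in compiled form; this text tells all that it offers.
- The arm moves only by the tool move_arm, never from a script. Its argument "deltas" is a list of rows, each an object with "slide": the shift along the tool's x, y, z in cm, a list of three; "rot": the turn, a rotation vector about the tool's x, y, z in degrees, a list of three; "hand": the closure, from 0 (fully open) to 1 (shut). In form: [{"slide": [tx, ty, tz], "rot": [rx, ry, rz], "hand": hand}, ...]. A call has 1 to 8 rows; each row is the pose to reach, as a shift and turn from the pose commanded when the call began, along the tool's axes at that moment; what a row does not reach only later rows make up. A row lasts 1/12 s, in which the tool goes at most 41.7 mm and 7.16 degrees, less where a joint would pass 70% of its speed; a pose out of reach is approached as far as the arm can. A call with a gripper value outside its range is refused whole. The fingers move at their own pace and stop on an object; the grip force is fixed at half the most. Time passes only in rows, so rows that repeat a pose let the fingers close. It gives the time, the measured TCP pose, the force, the opening and the grip force at its end, in the units of the state.
- r.get_obs(): the state, without advancing time (a new reading comes with each control period).
- r.capture(name): name is "scene" or "top" or "wrist"; returns (picture, depth): 420x560x3 uint8, blue, green, red; 420x560 float32, mm along the optical axis (not along the pixel's ray), 0 where there is no reading.
- r.camera_info(name): a dict with "fov_y" (degrees; the focal length in pixels is half the picture's height over the tangent of half this angle, whatever the lens; pixels are square), "cx", "cy" (the principal point, pixels), "R" (3x3) and "t" (3): a world point X has camera coordinates R X + t. Camera axes: x right, y down, z forward; pixel columns grow to the right and rows downward; lengths in mm; the calibration is good to about 2 mm. The wrist camera is an equidistant fisheye: a pixel r from the principal point sees the ray r / f radians off the axis. A picture is of the moment at which its call begins: read the wrist's pose just before it. camera_info takes no time and is no camera call; for the wrist camera it gives the pose at the moment of the call.
- r.sign_off(): hands the job in; it is judged then, once.
The state is a dict: "time_s": time; "joint_positions": joint angles; "joint_vel": joint speeds; "tau": joint torques, N m; "position": TCP position; "eef_rot": TCP orientation; "contact_force": force on the tool from outside, world axes, zero at the start; "moment": the same for the moment, N m; "finger_gap": finger opening in mm; "finger_force": force on a finger pad.
Only numpy, scipy, OpenCV 4.12 (cv2) and the standard library are available. Lean on these libraries where they do the work, as an engineer would, in place of code of your own. Each camera call takes 0.05 s, during which the arm holds its last target. There are 200 camera calls.

### The job

On the blue wheel-hub jig, push the orange lug round with the fingertips until the dial's white index mark lines up with the green line on the scale. Then, with the dial left there, press the red lock button on the jig fully down and let it come up again. Push only: do not pinch the lug, do not press the button before the mark is lined up, and leave the other things on the bench where they are.

Things in the scene. Friction and masses are not known exactly. Their poses are not given: they have to be found in the camera images.
- dial (a joint): angle (rad) of the black dial, 140 mm across, on the blue jig; grows anticlockwise seen from above, turns without end either way. It has no clicks, stays where it is left, and takes a sideways push of about 2.5 N at the lug to turn. Its top face is 46 mm above the bench. An aluminium wheel hub (52 mm across, top 88 mm above the bench) stands on its middle and turns with it
- dial_axis (a point): point on the dial's axis, at the dial's top face, 46 mm above the bench; its x axis points along the white index mark and turns with the dial, z is up
- index_mark (a point): the white index mark, a line 4 mm wide on top of the dial, running radially out to the rim; this point is 66 mm from the axis
- lug (a point): centre of the orange lug, an upright fin on the dial on the side opposite to the index mark, 52 mm from the axis: 24 mm long radially, 14 mm thick, rising from the dial's top (46 mm above the bench) to 80 mm above the bench. Its flat sides are pushed to turn the dial; pressing on both sides at once is pinching (in the rules dial_c7 is its side towards +y of dial_axis, dial_c8 its side towards -y). It is clear of the hub by 14 mm
- green_line (a point): the green target line, 4 mm wide, radial, on the fixed white scale ring (176 mm across, 36 black lines, surface 40 mm above the bench) that surrounds the dial; this point lies on the line 80 mm from the dial's axis, 41 mm above the bench. The line is fixed; its green clip, 18 mm wide, overhangs the ring's rim to 100 mm from the axis, top 42 mm above the bench
- lock (a joint): travel (m) of the round red lock button, 0 up, 0.006 fully down (about 5 N), springs back up. Pressing it needs no particular side
- lock_top (a point): centre of the top of the red lock button, 30 mm across, in a grey housing on a corner of the jig's blue base plate (220 x 220 x 14 mm, fixed to the bench), 122 mm from the dial's axis
- spacer: a loose brass axle spacer, a ring 30 mm across and 22 mm tall, standing on the jig's base plate near the corner next to the button's (86 mm from the axis along the plate's -x and +y); origin at the centre of its underside
- spanner: a loose steel spanner, 160 mm long, lying on the bench; origin under its middle
- tape: a loose roll of green tape, 100 mm across, 30 mm tall, lying flat; origin at the centre of its underside
- spray: a loose white spray can, 60 mm across, 170 mm tall; origin at the centre of its underside
- mug: a loose white mug, 80 mm across, 90 mm tall; origin at the centre of its underside
- driver: a loose screwdriver with a blue handle, 180 mm long, lying on the bench; origin under its middle
- nipples: a loose black tray for spoke nipples, 100 x 70 x 30 mm; origin at the centre of its underside

How it is judged:
By the outcome, as a careful person would: the job done as asked, in the order asked, and still so for the second after the job is handed in, with the robot touching nothing.
It also fails if it takes over 45 s, if anything falls off the work surface, if the arm or the gripper's body presses on something with over 40 N, if the wrist force passes 120 N, or if a joint passes its speed limit or range.

## Working session

There is one attempt and no reset: what is moved stays moved. The work goes in short steps, Python scripts to look and compute and a tool call to move; the robot and the scene stay as the last step left them, time stands still between calls to the robot, and variables do not carry over. Pictures are saved under pics/ and viewed, at most 10 in all, crops included, and the job is handed in when it is done.

Besides the shell and the picture viewer there is one more tool, called after "Request:" by a JSON object that holds its "api" and its "payload", one argument or row to a line. move_arm: Moves the arm, as the interface text tells. Its arguments: {"type":"object","properties":{"deltas":{"type":"array","items":{"type":"object","properties":{"slide":{"type":"array","items":{"type":"number"}},"rot":{"type":"array","items":{"type":"number"}},"hand":{"type":"number"}}}}},"required":["deltas"]}

```bash
mkdir -p pics; python3 - <<'E'
from rig import r
import cv2,numpy as np
o=r.get_obs();print({k:np.round(v,3).tolist() for k,v in o.items()})
for n in("top","scene"):
    p,d=r.capture(n);c=r.camera_info(n);cv2.imwrite(f"pics/{n}0.png",p);np.save(f"{n}0.npy",d)
    print(n,{k:np.round(v,3).tolist() for k,v in c.items()})
E
```

```text
{'time_s': 0.0, 'joint_positions': [1.113, 0.246, 1.559, 0.0, 1.339, -0.174], 'joint_vel': [-0.001, 0.001, 0.002, -0.001, 0.002, -0.0], 'tau': [0.001, -42.95, -32.613, -0.0, 0.005, 0.0], 'position': [181.672, 623.434, 192.757], 'eef_rot': [0.141, 0.99, -0.001, -0.0], 'contact_force': [0.625, 0.595, 0.127], 'moment': [0.038, -0.013, 0.032], 'finger_force': 0.0, 'finger_gap': 85.644}
top {'fov_y': 43.113, 'cx': 279.728, 'cy': 209.646, 'R': [[-0.016, -1.0, 0.002], [-0.983, 0.016, -0.183], [0.183, -0.005, -0.983]], 't': [13.135, 487.425, 1473.373]}
scene {'fov_y': 53.42, 'cx': 280.153, 'cy': 205.785, 'R': [[-0.869, 0.495, 0.005], [0.377, 0.67, -0.64], [-0.32, -0.554, -0.768]], 't': [431.603, -133.16, 1165.609]}
```

View pics/top0.png

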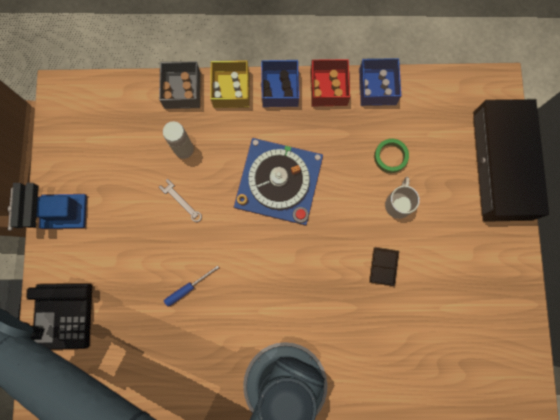

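View pics/scene0.png

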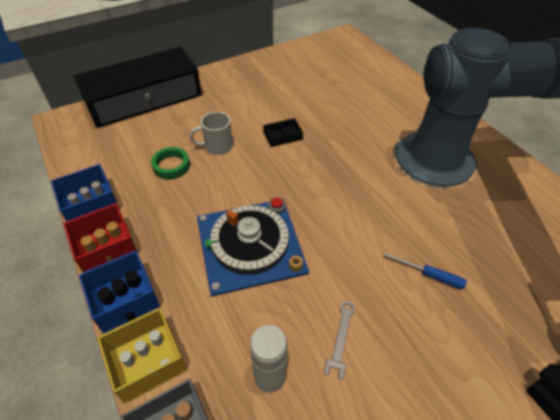

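The top view shows the jig dial at about (279,178), with the mark pointing left and down to (258,186). The lug is at (296,170), the green line at (288,150), the button at (301,214) and the spacer at (242,199). The scene view agrees. Next I get coarse positions from the colours.

```bash
cat > h.py <<'E'
import cv2,numpy as np
from rig import r
def ray(c,px,fish=False):
    px=np.atleast_2d(np.asarray(px,float)); f=210/np.tan(np.radians(c["fov_y"])/2)
    v=(px-[c["cx"],c["cy"]])/f
    if fish:
        th=np.linalg.norm(v,axis=1,keepdims=True); d=np.hstack([v/np.maximum(th,1e-9)*np.sin(th),np.cos(th)])
    else: d=np.hstack([v,np.ones((len(v),1))])
    R=np.array(c["R"]);return -R.T@np.array(c["t"]), d@R
def plane(c,px,z,fish=False):
    o,d=ray(c,px,fish);return o+d*((z-o[2])/d[:,2])[:,None]
def hsv(p,lo,hi): return cv2.inRange(cv2.cvtColor(p,cv2.COLOR_BGR2HSV),lo,hi)
def blobs(m,amin=5):
    n,l,s,c=cv2.connectedComponentsWithStats(m); return [(c[i],s[i,4]) for i in range(1,n) if s[i,4]>=amin]
E
python3 - <<'E'
from h import *
p=cv2.imread("pics/top0.png");c=r.camera_info("top")
q=np.zeros_like(p);q[135:230,230:328]=p[135:230,230:328]
for n,lo,hi,z in(("red",(0,150,90),(4,255,255),30),("red2",(174,120,90),(180,255,255),30),("orange",(5,150,90),(16,255,255),75),("brass",(17,110,90),(30,255,255),36),("green",(45,120,60),(80,255,255),42),("blue",(105,120,50),(125,255,255),14)):
    for b,a in blobs(hsv(q,lo,hi)): print(n,b.round(1),a,plane(c,b,z).round(0))
cv2.imwrite("pics/z.png",cv2.resize(p[130:235,220:340],None,fx=5,fy=5,interpolation=cv2.INTER_CUBIC))
E
```

```text
red [300.2 213.8] 65 [[477. -54.  30.]]
orange [295.  169.1] 48 [[598. -40.  75.]]
brass [241.6 199.1] 48 [[522. 115.  36.]]
```

View pics/z.png

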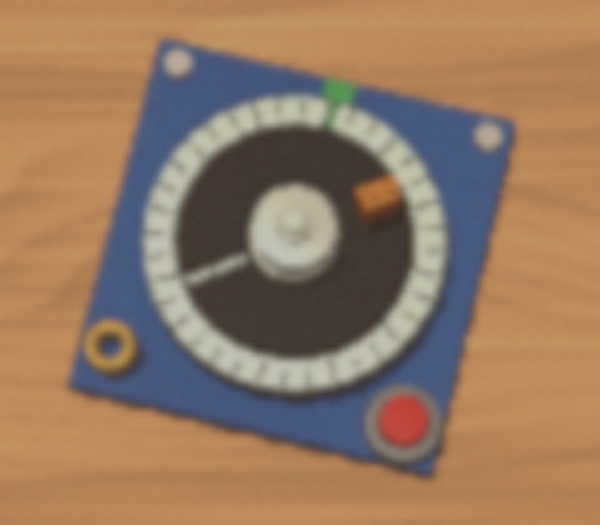

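The 5x crop shows the ring centre at about full-frame (278.8,178.6), the mark's rim end at (258,186) and the green line at (287,151.6). The mark has to turn about 127° clockwise. I'll move above the jig and measure with the wrist camera.

```bash
python3 - <<'E'
from h import *
from scipy.spatial.transform import Rotation as S
c=r.camera_info("top");P=plane(c,[[278.8,178.6],[258,186],[287,151.6]],40);print(P.round(0))
for k in(1,2): v=P[k]-P[0];print(np.degrees(np.arctan2(v[1],v[0])))
o=r.get_obs();T=S.from_quat(o["eef_rot"])
w=r.camera_info("wrist");C=-np.array(w["R"]).T@np.array(w["t"])
print("cam off tool",T.inv().apply(C-o["position"]),"axis",T.inv().apply(np.array(w["R"])[2]),w["fov_y"])
print("to above centre", T.inv().apply(np.array([P[0][0],P[0][1],300])-o["position"])/10)
E
```

```text
[[580.   6.  40.]
 [559.  67.  40.]
 [661. -19.  40.]]
109.17338204120813
-17.37959326167897
cam off tool [  73.11250012   -0.27555448 -178.72708644] axis [-2.84674765e-01  4.72829725e-04  9.58624042e-01] 65.70646984690485
to above centre [-55.51282592 -48.11130421 -10.64377305]
```

Request:
{"api": "move_arm", "payload": {
  "deltas": [
    {"slide": [-24,-20.8,-2.7],"rot": [0,0,0],"hand": 0},
    {"slide": [-24,-20.8,-2.7],"rot": [0,0,0],"hand": 0},
    {"slide": [-24,-20.8,-2.7],"rot": [0,0,0],"hand": 0},
    {"slide": [-24,-20.8,-2.7],"rot": [0,0,0],"hand": 0},
    {"slide": [-24,-20.8,-2.7],"rot": [0,0,0],"hand": 0},
    {"slide": [-24,-20.8,-2.7],"rot": [0,0,0],"hand": 0},
    {"slide": [-24,-20.8,-2.7],"rot": [0,0,0],"hand": 0},
    {"slide": [-24,-20.8,-2.7],"rot": [0,0,0],"hand": 0}
  ]
}}

```text
time_s: 0.77
position: [355.3, 354.4, 220.9]
eef_rot: [0.142, 0.99, -0.0, 0.0]
contact_force: [-0.7, -0.2, 0.8]
finger_gap: 85.8
finger_force: 0.0
```

Request:
{"api": "move_arm", "payload": {
  "deltas": [
    {"slide": [-24,-20.8,0],"rot": [0,0,0],"hand": 0},
    {"slide": [-24,-20.8,0],"rot": [0,0,0],"hand": 0},
    {"slide": [-24,-20.8,0],"rot": [0,0,0],"hand": 0},
    {"slide": [-24,-20.8,0],"rot": [0,0,0],"hand": 0},
    {"slide": [-24,-20.8,0],"rot": [0,0,0],"hand": 0},
    {"slide": [-24,-20.8,0],"rot": [0,0,0],"hand": 0},
    {"slide": [-24,-20.8,0],"rot": [0,0,0],"hand": 0},
    {"slide": [-24,-20.8,0],"rot": [0,0,0],"hand": 0}
  ]
}}

```text
time_s: 1.43
position: [527.5, 86.9, 220.6]
eef_rot: [0.143, 0.99, -0.0, -0.0]
contact_force: [0.3, 0.7, -0.1]
finger_gap: 85.1
finger_force: 0.0
```

Request:
{"api": "move_arm", "payload": {
  "deltas": [
    {"slide": [-7.5,-6.5,0],"rot": [0,0,24],"hand": 0},
    {"slide": [-7.5,-6.5,0],"rot": [0,0,24],"hand": 0},
    {"slide": [-7.5,-6.5,0],"rot": [0,0,24],"hand": 0},
    {"slide": [-7.5,-6.5,0],"rot": [0,0,24],"hand": 0},
    {"slide": [-7.5,-6.5,0],"rot": [0,0,24],"hand": 0},
    {"slide": [-7.5,-6.5,0],"rot": [0,0,24],"hand": 0}
  ]
}}

```text
time_s: 1.93
position: [579.8, 6.9, 220.3]
eef_rot: [0.344, 0.939, -0.0, -0.001]
contact_force: [-0.2, -0.1, 0.4]
finger_gap: 85.5
finger_force: 0.0
```

```bash
python3 - <<'E'
from h import *
o=r.get_obs();print(o["time_s"],o["position"],o["joint_positions"],o["contact_force"])
w=r.camera_info("wrist");p,d=r.capture("wrist");cv2.imwrite("pics/w1.png",p)
import pickle;pickle.dump((w,p,d,o),open("w1.pkl","wb"))
E
```

```text
1.9333 [579.76728665   6.87138848 220.30524172] [-1.83653266e-01  6.12265254e-02  1.71457995e+00  1.20640241e-04
  1.36693924e+00 -1.05294651e+00] [-0.18911324 -0.05284434  0.4170803 ]
```

View pics/w1.png

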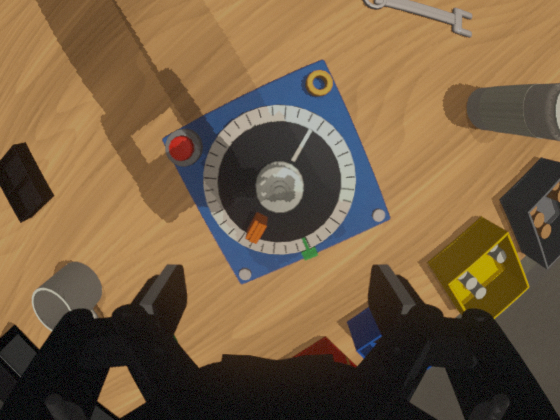

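The wrist view shows the dial and hub at about (280,187), the mark from (293,160) to (311,130), and the lug at (257,228). The green line and clip are at (306,245), the button at (181,148) and the spacer at (319,83). Next I measure these on their own planes.

```bash
cat > meas.py <<'E'
from h import *
def biggest(m): return max(cv2.findContours(m,cv2.RETR_EXTERNAL,cv2.CHAIN_APPROX_NONE)[0],key=cv2.contourArea)[:,0].astype(float)
def circ(P):
    for _ in range(4):
        A=np.c_[2*P[:,:2],np.ones(len(P))];s=np.linalg.lstsq(A,(P[:,:2]**2).sum(1),rcond=None)[0]
        R=np.sqrt(s[2]+s[0]**2+s[1]**2);e=np.abs(np.hypot(*(P[:,:2]-s[:2]).T)-R);P=P[e<max(1.5,2*np.median(e))]
    return s[:2],R,e.mean()
def grid(p,w,z,c,fish=True,half=130,s=0.5):
    "orthophoto of plane z: rows=+x up, cols=-y right, s mm/px"
    n=int(2*half/s);i,j=np.mgrid[0:n,0:n];X=np.stack([c[0]+half-i*s,c[1]+half-j*s,np.full(i.shape,z)],-1)
    C=X@np.array(w["R"]).T+np.array(w["t"]);f=210/np.tan(np.radians(w["fov_y"])/2)
    rr=np.hypot(C[...,0],C[...,1]);k=np.arctan2(rr,C[...,2])/rr if fish else 1/C[...,2]
    u=(w["cx"]+f*C[...,0]*k).astype(np.float32);v=(w["cy"]+f*C[...,1]*k).astype(np.float32)
    return cv2.remap(p,u,v,cv2.INTER_LINEAR),X
def polar(p,w,z,c,rad,fish=True):
    "brightness BGR sampled (radius x angle), 0.25 deg"
    a=np.radians(np.arange(0,360,.25));X=np.stack([c[0]+np.outer(rad,np.cos(a)),c[1]+np.outer(rad,np.sin(a)),np.full((len(rad),len(a)),z)],-1)
    C=X@np.array(w["R"]).T+np.array(w["t"]);f=210/np.tan(np.radians(w["fov_y"])/2)
    rr=np.hypot(C[...,0],C[...,1]);k=np.arctan2(rr,C[...,2])/rr if fish else 1/C[...,2]
    return cv2.remap(p,(w["cx"]+f*C[...,0]*k).astype(np.float32),(w["cy"]+f*C[...,1]*k).astype(np.float32),cv2.INTER_LINEAR).astype(float)
def peak(s,lo=None):
    s=np.clip(s-(np.median(s)+.4*(s.max()-np.median(s))),0,None);i=s.argmax();n=len(s);k=np.arange(-24,25);v=s[(i+k)%n];return ((i+(v*k).sum()/v.sum())*.25+180)%360-180
def green_mark(p,w,c,fish=True):
    out={}
    for R in((76,79,82),(72,74,76,78,80,82,84)):
        q=polar(p,w,40.5,c,np.array(R,float),fish).mean(0);g=q[:,1]-np.maximum(q[:,0],q[:,2]);out["g%d"%len(R)]=round(peak(g),2)
    for R in((40,45,50),(55,60,64)):
        q=polar(p,w,46,c,np.array(R,float),fish);m=q.min(2).mean(0);out["m%d"%R[0]]=round(peak(m),2)
    return out
E
python3 - <<'E'
from meas import *
import pickle;w,p,d,o=pickle.load(open("w1.pkl","rb"))
q=p.copy();q[260:]=0
c0=[580,6]
g,X=grid(p,w,46,c0)
# dial edge: radial profile transitions dark->white
def edge(z,c,r0,r1,sgn):
    rad=np.arange(r0,r1,.25);P=polar(p,w,z,c,rad).mean(2);G=sgn*np.gradient(cv2.GaussianBlur(P,(1,5),0),axis=0);i=G.argmax(0);a=np.radians(np.arange(0,360,.25))
    return np.c_[c[0]+rad[i]*np.cos(a),c[1]+rad[i]*np.sin(a)]
print("dial",circ(edge(46,c0,62,78,1)));print("ring",circ(edge(40,c0,80,96,-1)))
c=circ(edge(46,c0,62,78,1))[0]
print(green_mark(p,w,c),green_mark(p,w,circ(edge(40,c0,80,96,-1))[0]))
for n,lo,hi,z in(("red",(0,150,90),(4,255,255),30),("orange",(5,170,90),(16,255,255),80),("blue",(100,120,40),(125,255,255),14)):
    m=hsv(q,lo,hi);
    for b,a in blobs(m,60): print(n,b.round(1),a,plane(w,b,z,True).round(1), np.median(d[m>0]) if n!="blue" else "")
m=hsv(q,(0,150,90),(4,255,255));m[:, 220:]=0;v,u=np.nonzero(m)
o_,dr=ray(w,np.c_[u,v],True);R=np.array(w["R"]);cz=dr@R.T[:, 2] if 0 else (dr@R.T)[:,2]
P=o_+dr*(d[v,u]/cz)[:,None];print("red depth pts",np.median(P,0),P[:,2].min(),P[:,2].max(),len(P))
m=hsv(q,(5,170,90),(16,255,255));v,u=np.nonzero(m);s=(u>230)&(u<280)&(v>200);u,v=u[s],v[s];o_,dr=ray(w,np.c_[u,v],True);P=o_+dr*(d[v,u]/(dr@R.T)[:,2])[:,None];t=P[P[:,2]>76];print("lug top",t.mean(0),len(t))
E
```

```text
dial (array([580.21817874,   8.84259716]), np.float64(69.04775518250047), np.float64(0.23120279405031205))
ring (array([580.48407197,   8.70852573]), np.float64(87.196120012848), np.float64(0.2497275176278205))
{'g3': np.float64(-17.13), 'g7': np.float64(-17.12), 'm40': np.float64(110.46), 'm55': np.float64(110.53)} {'g3': np.float64(-17.1), 'g7': np.float64(-17.07), 'm40': np.float64(110.72), 'm55': np.float64(110.72)}
red [180.3 147.9] 454 [[475.1 -52.9  30. ]] 358.4151
orange [256.5 228.4] 365 [[596.  -35.4  80. ]] 342.60168
blue [316.  139.6] 5865 [[572.7  72.6  14. ]] 
blue [317.6  83.3] 60 [[522.2 117.   14. ]] 
blue [195.2 174.5] 386 [[509.8 -65.9  14. ]] 
blue [237.7 243.6] 1090 [[610.8 -86.1  14. ]] 
red depth pts [475.6743702  -51.55197933  34.50033801] 23.880877531611816 399.1377478290155 454
lug top [598.18654628 -38.4992198   78.83791805] 237
```

```bash
cat > plan.py <<'E'
from meas import *
from scipy.spatial.transform import Rotation as S
C=np.array([580.3,8.8])
def tgt(phi,rad,t,z):
    a=np.radians(phi);e=np.array([np.cos(a),np.sin(a)]);n=np.array([-e[1],e[0]])
    x=np.r_[-e,0];zz=np.array([0,0,-1.]);return np.r_[C+rad*e+t*n,z],S.from_matrix(np.c_[x,np.cross(zz,x),zz])
def show(L):
    o=r.get_obs();T=S.from_quat(o["eef_rot"]);print(o["time_s"],o["position"].round(1) if hasattr(o["position"],"round") else o["position"])
    for l in L:
        p,q=tgt(*l);print(np.round(l,1),"slide",(T.inv().apply(p-o["position"])/10).round(2),"rot",np.degrees((T.inv()*q).as_rotvec()).round(1))
E
python3 -c "
from plan import *
show([(-69.3,56,34,110),(-69.3,56,34,54)])"
```

```text
1.9833 [579.7   7.3 220.5]
[-69.3  56.   34.  110. ] slide [-6.5   0.41 11.04] rot [-0.  -0.  29.1]
[-69.3  56.   34.   54. ] slide [-6.51  0.41 16.64] rot [-0.  -0.  29.1]
```

Request:
{"api": "move_arm", "payload": {
  "deltas": [
    {"slide": [-6.5,0.4,5],"rot": [0,0,29.1],"hand": 1},
    {"slide": [-6.5,0.4,5],"rot": [0,0,29.1],"hand": 1},
    {"slide": [-6.5,0.4,5],"rot": [0,0,29.1],"hand": 1},
    {"slide": [-6.5,0.4,8],"rot": [0,0,29.1],"hand": 1},
    {"slide": [-6.5,0.4,11],"rot": [0,0,29.1],"hand": 1},
    {"slide": [-6.5,0.4,11],"rot": [0,0,29.1],"hand": 1},
    {"slide": [-6.5,0.4,11],"rot": [0,0,29.1],"hand": 1},
    {"slide": [-6.5,0.4,11],"rot": [0,0,29.1],"hand": 1}
  ]
}}

```text
time_s: 2.65
position: [633.1, -31.7, 112.7]
eef_rot: [0.568, 0.823, 0.0, 0.001]
contact_force: [0.0, 0.3, 0.5]
finger_gap: 0.2
finger_force: 0.0
```

```bash
python3 - <<'E'
from plan import *
print(r.get_obs()["finger_gap"])
show([(-69.3,56,34,54)])
w=r.camera_info("wrist");p,d=r.capture("wrist");cv2.imwrite("pics/w2.png",p)
E
```

```text
0.22513479273233028
2.65 [633.1 -31.7 112.7]
[-69.3  56.   34.   54. ] slide [ 0.07 -0.12  5.87] rot [0.1 0.1 0. ]
```

View pics/w2.png

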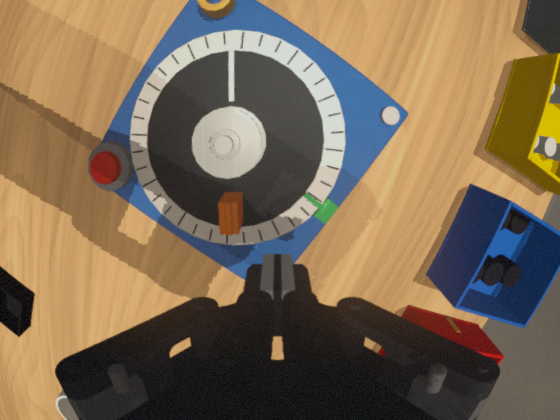

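The fingers are shut at (278,255..300). The lug is at (231,213), and the tip spot between it and the clip is clear. I lower here, then push.

Request:
{"api": "move_arm", "payload": {
  "deltas": [
    {"slide": [0,-0.1,2],"rot": [0,0,0],"hand": 1},
    {"slide": [0,-0.1,4],"rot": [0,0,0],"hand": 1},
    {"slide": [0,-0.1,5.7],"rot": [0,0,0],"hand": 1},
    {"slide": [0,-0.1,5.7],"rot": [0,0,0],"hand": 1},
    {"slide": [0,-0.1,5.7],"rot": [0,0,0],"hand": 1}
  ]
}}

```text
time_s: 3.12
position: [631.9, -32.4, 55.2]
eef_rot: [0.569, 0.823, 0.0, 0.001]
contact_force: [0.2, 0.5, 0.8]
finger_gap: -0.2
finger_force: 0.0
```

```bash
python3 - <<'E'
from plan import *
print(r.get_obs()["contact_force"])
show([(-69.3-i*6,56,24,55) for i in range(0,8)])
E
```

```text
[0.18914625 0.54786341 0.79248049]
3.1167 [631.9 -32.4  55.2]
[-69.3  56.   24.   55. ] slide [ 0.08 -0.97  0.02] rot [ 0.1  0.  -0. ]
[-75.3  56.   24.   55. ] slide [-0.14 -1.57  0.02] rot [0.1 0.  6. ]
[-81.3  56.   24.   55. ] slide [-0.3  -2.19  0.02] rot [ 0.1  0.  12. ]
[-87.3  56.   24.   55. ] slide [-0.39 -2.82  0.02] rot [ 0.1  0.  18. ]
[-93.3  56.   24.   55. ] slide [-0.41 -3.46  0.02] rot [ 0.1  0.  24. ]
[-99.3  56.   24.   55. ] slide [-0.37 -4.1   0.02] rot [ 0.1  0.  30. ]
[-105.3   56.    24.    55. ] slide [-0.26 -4.72  0.02] rot [ 0.1  0.  36. ]
[-111.3   56.    24.    55. ] slide [-0.09 -5.34  0.02] rot [ 0.1  0.  42. ]
```

Request:
{"api": "move_arm", "payload": {
  "deltas": [
    {"slide": [0.1,-1.0,0],"rot": [0,0,0],"hand": 1},
    {"slide": [-0.15,-1.55,0],"rot": [0,0,6],"hand": 1},
    {"slide": [-0.3,-2.2,0],"rot": [0,0,12],"hand": 1},
    {"slide": [-0.4,-2.8,0],"rot": [0,0,18],"hand": 1},
    {"slide": [-0.4,-3.45,0],"rot": [0,0,24],"hand": 1},
    {"slide": [-0.35,-4.1,0],"rot": [0,0,30],"hand": 1},
    {"slide": [-0.25,-4.7,0],"rot": [0,0,36],"hand": 1}
  ]
}}

```text
time_s: 3.7
position: [590.1, -52.1, 57.2]
eef_rot: [0.797, 0.604, 0.002, 0.002]
contact_force: [0.9, 0.8, -0.2]
finger_gap: 0.0
finger_force: 0.0
```

```bash
python3 - <<'E'
from plan import *
print(r.get_obs()["contact_force"])
show([(-105.3-i*6,56,24,55) for i in range(0,9)])
w=r.camera_info("wrist");p,d=r.capture("wrist");print(green_mark(p,w,C))
E
```

```text
[ 0.88966236  0.79386798 -0.1624432 ]
3.7 [590.1 -52.1  57.2]
[-105.3   56.    24.    55. ] slide [ 0.01 -0.15  0.22] rot [ 0.3  0.  -0.3]
[-111.3   56.    24.    55. ] slide [-0.21 -0.75  0.21] rot [ 0.3 -0.   5.7]
[-117.3   56.    24.    55. ] slide [-0.37 -1.37  0.21] rot [ 0.3 -0.  11.7]
[-123.3   56.    24.    55. ] slide [-0.47 -2.    0.21] rot [ 0.3 -0.  17.7]
[-129.3   56.    24.    55. ] slide [-0.5  -2.64  0.2 ] rot [ 0.3 -0.1 23.7]
[-135.3   56.    24.    55. ] slide [-0.46 -3.27  0.2 ] rot [ 0.3 -0.1 29.7]
[-141.3   56.    24.    55. ] slide [-0.35 -3.9   0.2 ] rot [ 0.3 -0.1 35.7]
[-147.3   56.    24.    55. ] slide [-0.18 -4.52  0.19] rot [ 0.3 -0.1 41.7]
[-153.3   56.    24.    55. ] slide [ 0.05 -5.11  0.19] rot [ 0.3 -0.1 47.7]
{'g3': np.float64(-17.28), 'g7': np.float64(-17.25), 'm40': np.float64(110.37), 'm55': np.float64(110.47)}
```

```bash
python3 - <<'E'
from plan import *
p,d=r.capture("wrist");q,_=r.capture("top");cv2.imwrite("pics/w3.png",np.hstack([cv2.resize(p,(440,330)),cv2.resize(q[130:235,220:340],(360,315)).copy() if 0 else cv2.resize(q[130:235,225:340],(360,330))]))
w=r.camera_info("wrist");m=hsv(p,(5,170,70),(16,255,255));print([(b.round(),a,plane(w,b,80,True).round(1)) for b,a in blobs(m,100)])
E
```

```text
[(array([289., 225.]), np.int32(1648), array([[600.1, -34.4,  80. ]]))]
```

View pics/w3.png

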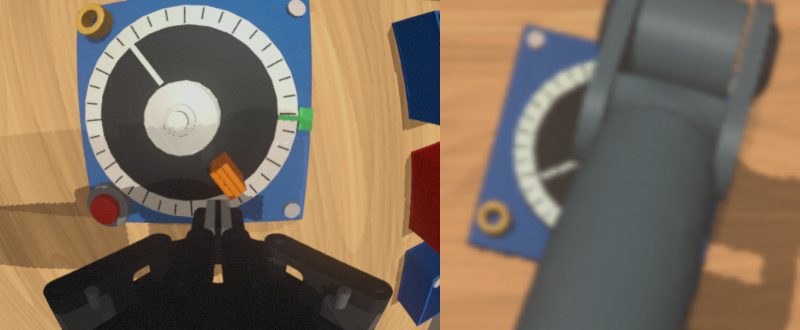

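The mark and lug are unchanged. The mark runs to (130,45), the green line is at (300,118), the lug at (228,178), and the fingertip shows at (218,205), near the lug's outer end. I check by depth where the fingers and lug really are.

```bash
python3 - <<'E'
from plan import *
o=r.get_obs();w=r.camera_info("wrist");p,d=r.capture("wrist");R=np.array(w["R"])
print(o["position"],o["joint_positions"])
v,u=np.mgrid[190:300:1,230:330:1];v=v.ravel();u=u.ravel();o_,dr=ray(w,np.c_[u,v],True);P=o_+dr*(d[v,u]/(dr@R.T)[:,2])[:,None]
T=S.from_quat(o["eef_rot"]);L=T.inv().apply(P-o["position"])
hs=cv2.cvtColor(p,cv2.COLOR_BGR2HSV)[v,u]
org=(hs[:,0]>4)&(hs[:,0]<17)&(hs[:,1]>150)
for n,m in(("lug top",org&(P[:,2]>77)&(P[:,2]<83)),("lug all",org)):
    print(n,m.sum(),P[m].min(0).round(1),P[m].max(0).round(1),P[m].mean(0).round(1),"tool",L[m].min(0).round(1),L[m].max(0).round(1))
for a,b in((250,260),(260,270),(270,280),(280,295)):
    for c0 in (262,270,278,286,294):
        m=(v>=a)&(v<b)&(abs(u-c0)<3);print((a,c0),np.median(P[m],0).round(0),"tool",np.median(L[m],0).round(0),hs[m][:,2].mean().round())
E
```

```text
[589.83238073 -51.80364818  56.42645945] [-2.78949133e-01  2.70316076e-01  1.79885210e+00  2.55497755e-05
  1.06822069e+00 -1.33793099e-02]
lug top 600 [589.2 -52.3  77. ] [608.2 -27.2  80.4] [599.  -39.4  78.2] tool [  1.4  -5.8 -23.9] [ 26.4  16.6 -20.5]
lug all 1710 [584.9 -69.   38.8] [609.6  18.2 235.2] [599.2 -37.1  72.5] tool [ -13.5   -7.5 -178.8] [72.2 19.3 17.7]
(250, 262) [576. -60.  44.] tool [-11. -11.  12.] 85.0
(250, 270) [588. -41.  98.] tool [ 11.  -4. -41.] 89.0
(250, 278) [591. -42.  98.] tool [ 11.  -0. -41.] 81.0
(250, 286) [595. -43.  97.] tool [ 11.   4. -41.] 108.0
(250, 294) [597. -53.  76.] tool [  1.   9. -20.] 139.0
(260, 262) [584. -43. 104.] tool [  7.  -8. -47.] 77.0
(260, 270) [589. -40. 108.] tool [ 11.  -4. -51.] 87.0
(260, 278) [592. -41. 108.] tool [ 11.  -0. -51.] 42.0
(260, 286) [596. -42. 108.] tool [ 11.   3. -52.] 88.0
(260, 294) [598. -48. 100.] tool [  6.   8. -43.] 84.0
(270, 262) [586. -40. 116.] tool [ 11.  -7. -60.] 74.0
(270, 270) [589. -40. 118.] tool [ 11.  -4. -61.] 86.0
(270, 278) [592. -41. 119.] tool [ 11.  -0. -62.] 39.0
(270, 286) [595. -42. 118.] tool [ 11.   3. -61.] 87.0
(270, 294) [598. -47. 112.] tool [  7.   7. -55.] 60.0
(280, 262) [586. -40. 127.] tool [ 11.  -6. -71.] 68.0
(280, 270) [589. -41. 128.] tool [ 11.  -3. -71.] 87.0
(280, 278) [592. -41. 128.] tool [ 11.  -0. -71.] 37.0
(280, 286) [595. -42. 128.] tool [ 11.   3. -72.] 84.0
(280, 294) [598. -43. 127.] tool [ 11.   6. -71.] 57.0
```

```bash
python3 - <<'E'
from plan import *
o=r.get_obs();w=r.camera_info("wrist");p,d=r.capture("wrist");R=np.array(w["R"]);T=S.from_quat(o["eef_rot"])
def px(tl):
    X=R@(T.apply(tl)+o["position"])+w["t"];th=np.arctan2(np.hypot(*X[:2]),X[2]);f=210/np.tan(np.radians(w["fov_y"])/2);return np.array([w["cx"],w["cy"]])+X[:2]/np.hypot(*X[:2])*th*f
for t in((0,0,0),(11,0,0),(11,8,0),(11,-8,0),(11,0,-20),(11,0,-40)): print(t,px(np.array(t,float)).round(0))
for u in(266,272,276,282,286):
    v=np.arange(200,262,4);uu=np.full(len(v),u);o_,dr=ray(w,np.c_[uu,v],True);P=o_+dr*(d[v,uu]/(dr@R.T)[:,2])[:,None];L=T.inv().apply(P-o["position"])
    print(u,[(int(a),int(b[0]),int(b[2]),int(q[2])) for a,b,q in zip(v,L,P)])
q=p[180:290,210:350];cv2.imwrite("pics/w4.png",cv2.resize(q,None,fx=5,fy=5,interpolation=cv2.INTER_CUBIC))
E
```

```text
(0, 0, 0) [278. 243.]
(11, 0, 0) [278. 225.]
(11, 8, 0) [292. 225.]
(11, -8, 0) [264. 225.]
(11, 0, -20) [278. 238.]
(11, 0, -40) [278. 253.]
266 [(200, 23, 11, 44), (204, 20, 11, 44), (208, 18, 10, 45), (212, 15, 12, 43), (216, 13, 11, 44), (220, 10, 10, 45), (224, 8, 11, 44), (228, 5, 11, 44), (232, 2, 10, 45), (236, 0, 9, 46), (240, -2, 11, 44), (244, -5, 11, 44), (248, -8, 12, 43), (252, -10, 11, 44), (256, 10, -42, 98), (260, 10, -47, 103)]
272 [(200, 23, 12, 43), (204, 21, 10, 45), (208, 21, 0, 55), (212, 21, -8, 64), (216, 21, -16, 72), (220, 20, -20, 76), (224, 18, -20, 76), (228, 16, -20, 76), (232, 2, 11, 44), (236, 0, 11, 44), (240, -2, 11, 44), (244, -5, 11, 44), (248, -8, 11, 44), (252, -13, 16, 39), (256, 10, -42, 98), (260, 10, -47, 103)]
276 [(200, 23, 11, 45), (204, 23, 1, 54), (208, 23, -6, 62), (212, 22, -12, 68), (216, 23, -21, 77), (220, 21, -23, 79), (224, 18, -19, 75), (228, 16, -20, 76), (232, 14, -21, 77), (236, 0, 11, 44), (240, -2, 11, 44), (244, -5, 10, 45), (248, -8, 11, 44), (252, -13, 17, 39), (256, 10, -42, 98), (260, 10, -46, 102)]
282 [(200, 25, 1, 54), (204, 25, -6, 62), (208, 25, -13, 69), (212, 24, -19, 75), (216, 23, -21, 78), (220, 21, -22, 78), (224, 19, -22, 78), (228, 17, -23, 79), (232, 14, -20, 76), (236, 12, -21, 77), (240, 10, -21, 77), (244, -5, 12, 44), (248, -8, 12, 43), (252, -13, 17, 38), (256, 11, -43, 99), (260, 10, -46, 102)]
286 [(200, 26, -2, 58), (204, 26, -11, 67), (208, 26, -17, 74), (212, 24, -19, 75), (216, 22, -20, 76), (220, 21, -21, 77), (224, 19, -22, 78), (228, 17, -23, 79), (232, 15, -23, 79), (236, 12, -22, 78), (240, 9, -20, 76), (244, 7, -20, 76), (248, 5, -20, 76), (252, -13, 16, 39), (256, 10, -42, 98), (260, 10, -46, 102)]
```

View pics/w4.png

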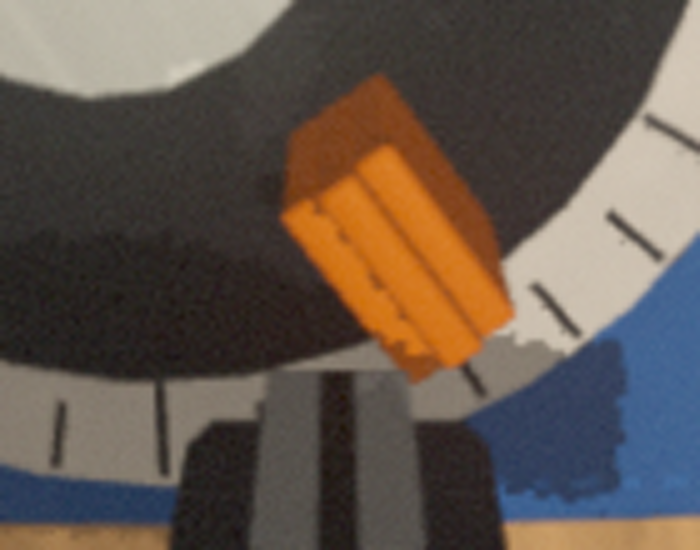

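The fingers visibly end at tool z ≈ −41, with the last row at 252 where the TCP should show at 243 or above. So the real tips are about 41 mm above the reported TCP, and they passed over the lug without touching it. I'll go back round and lower with that offset. The tips will be at about 66 mm (reported 25), which keeps the gripper body above the hub.

```bash
python3 -c "
from plan import *
show([(-87,56,32,60),(-69.3,56,36,60)])"
```

```text
3.95 [589.6 -51.6  55.6]
[-87  56  32  60] slide [ 1.27  2.3  -0.44] rot [  0.2   0.  -18.2]
[-69.3  56.   36.   60. ] slide [ 3.16  3.71 -0.43] rot [  0.2   0.1 -35.9]
```

Request:
{"api": "move_arm", "payload": {
  "deltas": [
    {"slide": [0.3,0.7,-0.4],"rot": [0,0,-6],"hand": 1},
    {"slide": [0.8,1.5,-0.4],"rot": [0,0,-12],"hand": 1},
    {"slide": [1.3,2.3,-0.4],"rot": [0,0,-18],"hand": 1},
    {"slide": [2.2,3,-0.4],"rot": [0,0,-25],"hand": 1},
    {"slide": [3.2,3.7,-0.4],"rot": [0,0,-31],"hand": 1},
    {"slide": [3.2,3.7,-0.4],"rot": [0.2,0,-35.9],"hand": 1},
    {"slide": [3.2,3.7,-0.4],"rot": [0.2,0,-35.9],"hand": 1}
  ]
}}

```text
time_s: 4.53
position: [633.6, -29.9, 58.6]
eef_rot: [0.568, 0.823, -0.001, -0.001]
contact_force: [0.5, 0.0, 0.1]
finger_gap: -0.3
finger_force: 0.0
```

Request:
{"api": "move_arm", "payload": {
  "deltas": [
    {"slide": [0,0,1.5],"rot": [0,0,0],"hand": 1},
    {"slide": [0,0,2.5],"rot": [0,0,0],"hand": 1},
    {"slide": [0,0,3.4],"rot": [0,0,0],"hand": 1},
    {"slide": [0,0,3.4],"rot": [0,0,0],"hand": 1},
    {"slide": [0,0,3.4],"rot": [0,0,0],"hand": 1}
  ]
}}

```text
time_s: 4.95
position: [631.6, -30.3, 23.0]
eef_rot: [0.57, 0.822, -0.001, -0.002]
contact_force: [0.4, -0.2, -0.4]
finger_gap: 0.3
finger_force: 0.0
```

```bash
python3 - <<'E'
from plan import *
o=r.get_obs();print(o["contact_force"]);w=r.camera_info("wrist");p,d=r.capture("wrist");R=np.array(w["R"]);T=S.from_quat(o["eef_rot"])
print(green_mark(p,w,C))
for u in(272,284):
    v=np.arange(228,276,4);uu=np.full(len(v),u);o_,dr=ray(w,np.c_[uu,v],True);P=o_+dr*(d[v,uu]/(dr@R.T)[:,2])[:,None];L=T.inv().apply(P-o["position"])
    print(u,[(int(a),int(b[0]),int(b[2]),int(q[2])) for a,b,q in zip(v,L,P)])
show([(-69.3,56,24,25),(-69.3,56,16,25)]+[(-69.3-i*6,56,16,25) for i in range(1,7)])
E
```

```text
[ 0.41793773 -0.23562784 -0.41618645]
{'g3': np.float64(-17.23), 'g7': np.float64(-17.23), 'm40': np.float64(110.34), 'm55': np.float64(110.46)}
272 [(228, 17, -22, 45), (232, 15, -21, 44), (236, 13, -21, 44), (240, 10, -21, 44), (244, 8, -22, 45), (248, 6, -21, 44), (252, 3, -20, 43), (256, 11, -43, 66), (260, 10, -46, 69), (264, 11, -51, 75), (268, 10, -54, 77), (272, 11, -59, 82)]
284 [(228, 17, -21, 45), (232, 15, -21, 44), (236, 12, -21, 44), (240, 10, -21, 44), (244, 8, -22, 45), (248, 6, -21, 44), (252, 3, -21, 44), (256, 11, -43, 66), (260, 11, -47, 70), (264, 11, -51, 74), (268, 10, -54, 77), (272, 10, -58, 81)]
5.0 [632.3 -30.4  23.9]
[-69.3  56.   24.   25. ] slide [-0.1  -1.08 -0.11] rot [-0.2 -0.1 -0.2]
[-69.3  56.   16.   25. ] slide [-0.1  -1.88 -0.11] rot [-0.2 -0.1 -0.2]
[-75.3  56.   16.   25. ] slide [-0.24 -2.47 -0.1 ] rot [-0.2 -0.1  5.8]
[-81.3  56.   16.   25. ] slide [-0.32 -3.07 -0.1 ] rot [-0.2 -0.  11.8]
[-87.3  56.   16.   25. ] slide [-0.33 -3.68 -0.1 ] rot [-0.2 -0.  17.8]
[-93.3  56.   16.   25. ] slide [-0.28 -4.29 -0.1 ] rot [-0.2 -0.  23.8]
[-99.3  56.   16.   25. ] slide [-0.16 -4.89 -0.1 ] rot [-0.2 -0.  29.8]
[-105.3   56.    16.    25. ] slide [ 0.02 -5.47 -0.09] rot [-0.2 -0.  35.8]
```

This confirms it: at reported z 23 the tips are at 66 mm and touch nothing. Now I push.

Request:
{"api": "move_arm", "payload": {
  "deltas": [
    {"slide": [-0.1,-1.1,0],"rot": [0,0,0],"hand": 1},
    {"slide": [-0.1,-1.9,0],"rot": [0,0,0],"hand": 1},
    {"slide": [-0.25,-2.45,0],"rot": [0,0,6],"hand": 1},
    {"slide": [-0.3,-3.05,0],"rot": [0,0,12],"hand": 1},
    {"slide": [-0.35,-3.7,0],"rot": [0,0,18],"hand": 1},
    {"slide": [-0.3,-4.3,0],"rot": [0,0,24],"hand": 1}
  ]
}}

```text
time_s: 5.5
position: [594.2, -48.7, 25.1]
eef_rot: [0.73, 0.683, -0.0, 0.0]
contact_force: [3.7, 1.0, -0.8]
finger_gap: -0.2
finger_force: 1.6
```

```bash
python3 - <<'E'
from plan import *
o=r.get_obs();print(o["contact_force"]);w=r.camera_info("wrist");p,d=r.capture("wrist");print(green_mark(p,w,C))
show([(-93.3-i*6,56,16,25) for i in range(0,9)])
E
```

```text
[ 3.74326463  1.0006467  -0.83527908]
{'g3': np.float64(-17.32), 'g7': np.float64(-17.31), 'm40': np.float64(81.31), 'm55': np.float64(81.47)}
5.55 [593.1 -48.7  25. ]
[-93.3  56.   16.   25. ] slide [ 0.07 -0.01 -0.  ] rot [-0.1  0.  -0.7]
[-99.3  56.   16.   25. ] slide [-0.07 -0.6  -0.  ] rot [-0.1  0.   5.3]
[-105.3   56.    16.    25. ] slide [-0.15 -1.21 -0.  ] rot [-0.1  0.  11.3]
[-111.3   56.    16.    25. ] slide [-0.17 -1.81 -0.  ] rot [-0.1  0.  17.3]
[-117.3   56.    16.    25. ] slide [-0.12 -2.42 -0.  ] rot [-0.1  0.  23.3]
[-123.3   56.    16.    25. ] slide [-0.01 -3.02  0.  ] rot [-0.1  0.  29.3]
[-129.3   56.    16.    25. ] slide [ 0.16 -3.61  0.  ] rot [-0.1  0.1 35.3]
[-135.3   56.    16.    25. ] slide [ 0.39 -4.17  0.  ] rot [-0.1  0.1 41.3]
[-141.3   56.    16.    25. ] slide [ 0.68 -4.71  0.  ] rot [-0.1  0.1 47.3]
```

Pushing works: the mark has gone from 110.4° to 81.4°.

Request:
{"api": "move_arm", "payload": {
  "deltas": [
    {"slide": [-0.05,-0.6,0],"rot": [0,0,5.3],"hand": 1},
    {"slide": [-0.15,-1.2,0],"rot": [0,0,11.3],"hand": 1},
    {"slide": [-0.15,-1.8,0],"rot": [0,0,17.3],"hand": 1},
    {"slide": [-0.1,-2.4,0],"rot": [0,0,23.3],"hand": 1},
    {"slide": [0,-3.0,0],"rot": [0,0,29.3],"hand": 1},
    {"slide": [0.15,-3.6,0],"rot": [0,0,35.3],"hand": 1},
    {"slide": [0.4,-4.15,0],"rot": [0,0,41.3],"hand": 1},
    {"slide": [0.7,-4.7,0],"rot": [0,0,47.3],"hand": 1}
  ]
}}

```text
time_s: 6.22
position: [547.7, -39.3, 25.3]
eef_rot: [0.943, 0.334, -0.0, 0.001]
contact_force: [2.2, -2.3, -1.4]
finger_gap: -0.3
finger_force: 1.6
```

```bash
python3 - <<'E'
from plan import *
o=r.get_obs();print(o["contact_force"]);w=r.camera_info("wrist");p,d=r.capture("wrist");print(green_mark(p,w,C))
show([(-141.3-i*6,56,16,25) for i in range(0,9)])
E
```

```text
[ 2.16173808 -2.27386674 -1.3818807 ]
{'g3': np.float64(-17.33), 'g7': np.float64(-17.31), 'm40': np.float64(33.15), 'm55': np.float64(33.33)}
6.2667 [546.6 -38.4  25. ]
[-141.3   56.    16.    25. ] slide [-0.02  0.02  0.  ] rot [-0.   0.1  0.2]
[-147.3   56.    16.    25. ] slide [-0.16 -0.57  0.  ] rot [-0.   0.1  6.2]
[-153.3   56.    16.    25. ] slide [-0.23 -1.18  0.  ] rot [-0.   0.1 12.2]
[-159.3   56.    16.    25. ] slide [-0.24 -1.79  0.  ] rot [ 0.   0.1 18.2]
[-165.3   56.    16.    25. ] slide [-0.18 -2.4   0.  ] rot [ 0.   0.1 24.2]
[-171.3   56.    16.    25. ] slide [-0.06 -2.99  0.  ] rot [ 0.   0.1 30.2]
[-177.3   56.    16.    25. ] slide [ 0.12 -3.58  0.  ] rot [ 0.   0.1 36.2]
[-183.3   56.    16.    25. ] slide [ 0.36 -4.14  0.  ] rot [ 0.   0.1 42.2]
[-189.3   56.    16.    25. ] slide [ 0.66 -4.67  0.  ] rot [ 0.   0.1 48.2]
```

Request:
{"api": "move_arm", "payload": {
  "deltas": [
    {"slide": [-0.15,-0.6,0],"rot": [0,0,6.2],"hand": 1},
    {"slide": [-0.25,-1.2,0],"rot": [0,0,12.2],"hand": 1},
    {"slide": [-0.25,-1.8,0],"rot": [0,0,18.2],"hand": 1},
    {"slide": [-0.2,-2.4,0],"rot": [0,0,24.2],"hand": 1},
    {"slide": [-0.05,-3.0,0],"rot": [0,0,30.2],"hand": 1},
    {"slide": [0.1,-3.6,0],"rot": [0,0,36.2],"hand": 1},
    {"slide": [0.25,-3.85,0],"rot": [0,0,39.2],"hand": 1},
    {"slide": [0.35,-4.15,0],"rot": [0,0,42.2],"hand": 1}
  ]
}}

```text
time_s: 6.93
position: [523.8, -4.6, 25.1]
eef_rot: [1.0, -0.025, -0.001, 0.001]
contact_force: [1.3, -3.1, 0.7]
finger_gap: -0.4
finger_force: 1.4
```

```bash
python3 - <<'E'
from plan import *
o=r.get_obs();print(o["contact_force"]);w=r.camera_info("wrist");p,d=r.capture("wrist");print(green_mark(p,w,C))
w=r.camera_info("wrist");p,d=r.capture("wrist");print(green_mark(p,w,C))
show([(-183.3-i*2,56,16,25) for i in range(0,6)])
E
```

```text
[ 1.2993501  -3.14773977  0.71725835]
{'g3': np.float64(-17.33), 'g7': np.float64(-17.33), 'm40': np.float64(-8.51), 'm55': np.float64(-8.41)}
{'g3': np.float64(-17.32), 'g7': np.float64(-17.32), 'm40': np.float64(-9.02), 'm55': np.float64(-8.94)}
7.0333 [523.6  -4.3  25. ]
[-183.3   56.    16.    25. ] slide [-0.01 -0.03 -0.  ] rot [0.1 0.1 0.5]
[-185.3   56.    16.    25. ] slide [-0.06 -0.23 -0.  ] rot [0.1 0.1 2.5]
[-187.3   56.    16.    25. ] slide [-0.11 -0.43 -0.  ] rot [0.1 0.1 4.5]
[-189.3   56.    16.    25. ] slide [-0.15 -0.63 -0.  ] rot [0.1 0.1 6.5]
[-191.3   56.    16.    25. ] slide [-0.17 -0.83 -0.  ] rot [0.1 0.1 8.5]
[-193.3   56.    16.    25. ] slide [-0.2  -1.03 -0.  ] rot [ 0.1  0.1 10.5]
```

Request:
{"api": "move_arm", "payload": {
  "deltas": [
    {"slide": [-0.05,-0.2,0],"rot": [0,0,2],"hand": 1},
    {"slide": [-0.1,-0.4,0],"rot": [0,0,4],"hand": 1},
    {"slide": [-0.15,-0.6,0],"rot": [0,0,6],"hand": 1},
    {"slide": [-0.15,-0.75,0],"rot": [0,0,7.5],"hand": 1},
    {"slide": [-0.15,-0.75,0],"rot": [0,0,7.5],"hand": 1},
    {"slide": [-0.15,-0.75,0],"rot": [0,0,7.5],"hand": 1}
  ]
}}

```text
time_s: 7.53
position: [522.2, 3.2, 24.6]
eef_rot: [0.996, -0.09, -0.002, 0.0]
contact_force: [-0.2, -0.5, 1.8]
finger_gap: 0.2
finger_force: 1.0
```

```bash
python3 - <<'E'
from plan import *
for _ in range(2):
    w=r.camera_info("wrist");p,d=r.capture("wrist");print(green_mark(p,w,C),r.get_obs()["contact_force"])
E
```

```text
{'g3': np.float64(-17.38), 'g7': np.float64(-17.4), 'm40': np.float64(-16.08), 'm55': np.float64(-16.02)} [-0.44667822 -2.53472535  1.54320146]
{'g3': np.float64(-17.34), 'g7': np.float64(-17.4), 'm40': np.float64(-16.08), 'm55': np.float64(-16.04)} [-0.48293353 -2.04356093  1.56273738]
```

Request:
{"api": "move_arm", "payload": {
  "deltas": [
    {"slide": [0,-0.06,0],"rot": [0,0,0.6],"hand": 1},
    {"slide": [-0.02,-0.13,0],"rot": [0,0,1.3],"hand": 1},
    {"slide": [-0.02,-0.13,0],"rot": [0,0,1.3],"hand": 1},
    {"slide": [-0.02,-0.13,0],"rot": [0,0,1.3],"hand": 1},
    {"slide": [-0.02,-0.13,0],"rot": [0,0,1.3],"hand": 1}
  ]
}}

```text
time_s: 8.05
position: [522.0, 4.8, 24.3]
eef_rot: [0.995, -0.102, -0.002, 0.0]
contact_force: [0.7, -2.6, 1.9]
finger_gap: -0.2
finger_force: 1.3
```

```bash
python3 - <<'E'
from plan import *
for _ in range(2):
    w=r.camera_info("wrist");p,d=r.capture("wrist");print(green_mark(p,w,C),r.get_obs()["contact_force"])
E
```

```text
{'g3': np.float64(-17.31), 'g7': np.float64(-17.37), 'm40': np.float64(-17.65), 'm55': np.float64(-17.53)} [-0.39299179 -2.83973474  2.73144879]
{'g3': np.float64(-17.28), 'g7': np.float64(-17.35), 'm40': np.float64(-17.65), 'm55': np.float64(-17.54)} [-0.94457273 -1.64644905  1.14629625]
```

It is aligned to about 0.2°. I back off, lift and check again.

Request:
{"api": "move_arm", "payload": {
  "deltas": [
    {"slide": [0,0.7,0],"rot": [0,0,0],"hand": 1},
    {"slide": [0,1.5,0],"rot": [0,0,0],"hand": 1},
    {"slide": [0,1.5,-3],"rot": [0,0,0],"hand": 1},
    {"slide": [0,1.5,-7],"rot": [0,0,0],"hand": 1},
    {"slide": [0,1.5,-11],"rot": [0,0,0],"hand": 1},
    {"slide": [0,1.5,-12],"rot": [0,0,0],"hand": 1},
    {"slide": [0,1.5,-12],"rot": [0,0,0],"hand": 1},
    {"slide": [0,1.5,-12],"rot": [0,0,0],"hand": 1}
  ]
}}

```text
time_s: 8.82
position: [519.2, -10.1, 144.2]
eef_rot: [0.995, -0.103, -0.001, 0.0]
contact_force: [-0.3, 0.3, -1.1]
finger_gap: -0.1
finger_force: 0.0
```

```bash
python3 - <<'E'
from plan import *
import pickle
o=r.get_obs();w=r.camera_info("wrist");p,d=r.capture("wrist");cv2.imwrite("pics/w5.png",p);print(o["time_s"],o["contact_force"],green_mark(p,w,C))
def red(p,d,w):
    m=hsv(p,(0,150,60),(4,255,255))|hsv(p,(175,150,60),(180,255,255));R=np.array(w["R"])
    n,l,s,c=cv2.connectedComponentsWithStats(m)
    for i in range(1,n):
        if s[i,4]<150: continue
        v,u=np.nonzero(l==i);o_,dr=ray(w,np.c_[u,v],True);z=d[v,u];P=o_+dr*(z/(dr@R.T)[:,2])[:,None];zt=np.percentile(P[z>0,2],85);T=P[(P[:,2]>zt-4)&(P[:,2]<zt+2)]
        print("red",s[i,4],np.median(P,0).round(1),"top",zt.round(1),((T.min(0)+T.max(0))/2).round(1),T.mean(0).round(1),np.ptp(T,0).round(1))
red(p,d,w);a=pickle.load(open("w1.pkl","rb"));red(a[1],a[2],a[0])
T=S.from_quat(o["eef_rot"]);print(o["position"],(T.inv().apply(np.array([475.5,-52,60])-o["position"])/10).round(2))
E
```

```text
8.8167 [-0.2901965   0.26413484 -1.10397804] {'g3': np.float64(-17.22), 'g7': np.float64(-17.22), 'm40': np.float64(-17.5), 'm55': np.float64(-17.49)}
red 696 [477.9 -51.9  34.5] top 35.3 [476.3 -52.4  34.1] [477.2 -52.   34.5] [28.7 28.3  5.6]
red 472 [476.1 -51.3  34.5] top 35.4 [475.8 -52.   34. ] [475.9 -51.6  34.5] [27.8 28.   5.1]
[519.23276286 -10.07914553 144.21973351] [-3.4   4.99  8.43]
```

View pics/w5.png

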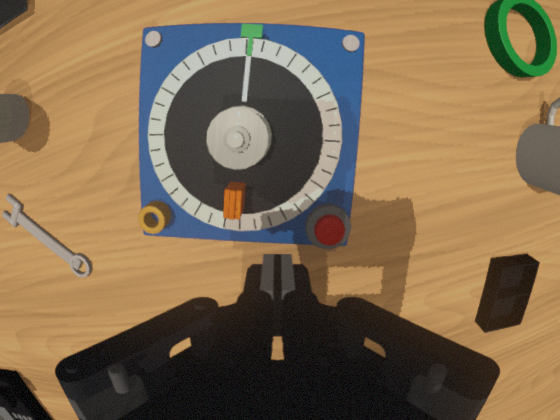

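The mark at (247,85) lies in line with the green line at (250,45). The button is at (329,229) with its top at z≈35. I move over it.

Request:
{"api": "move_arm", "payload": {
  "deltas": [
    {"slide": [-3.4,5.0,0],"rot": [0,0,-42],"hand": 1},
    {"slide": [-3.4,5.0,0],"rot": [0,0,-42],"hand": 1},
    {"slide": [-3.4,5.0,0],"rot": [0,0,-42],"hand": 1},
    {"slide": [-3.4,5.0,3],"rot": [0,0,-42],"hand": 1},
    {"slide": [-3.4,5.0,6.5],"rot": [0,0,-42],"hand": 1},
    {"slide": [-3.4,5.0,10],"rot": [0,0,-42],"hand": 1},
    {"slide": [-3.4,5.0,12.9],"rot": [0,0,-42],"hand": 1},
    {"slide": [-3.4,5.0,12.9],"rot": [0,0,-42],"hand": 1}
  ]
}}

```text
time_s: 9.53
position: [467.9, -49.4, 7.5]
eef_rot: [0.965, 0.261, -0.009, -0.005]
contact_force: [-1.2, 0.2, -1.0]
finger_gap: 0.2
finger_force: 0.0
```

```bash
python3 - <<'E'
from plan import *
o=r.get_obs();T=S.from_quat(o["eef_rot"]);print(o["position"],o["contact_force"],(T.inv().apply(np.array([475.9,-52,-6])-o["position"])/10).round(2))
E
```

```text
[467.8569521  -49.38105564   7.47011164] [-1.21685299  0.19844555 -0.9542145 ] [0.58 0.65 1.33]
```

Request:
{"api": "move_arm", "payload": {
  "deltas": [
    {"slide": [0,0,0],"rot": [0,0,0],"hand": 1},
    {"slide": [0,0,0],"rot": [0,0,0],"hand": 1},
    {"slide": [0,0,0],"rot": [0,0,0],"hand": 1}
  ]
}}

```text
time_s: 9.78
position: [476.9, -52.4, 17.2]
eef_rot: [0.965, 0.261, -0.0, 0.001]
contact_force: [0.5, 0.1, 0.4]
finger_gap: 0.1
finger_force: 0.0
```

```bash
python3 - <<'E'
from plan import *
o=r.get_obs();T=S.from_quat(o["eef_rot"]);print(o["position"],o["contact_force"],(T.inv().apply(np.array([475.9,-52,-6])-o["position"])/10).round(2))
E
```

```text
[476.94237801 -52.36046278  17.22523543] [0.52596814 0.07680022 0.40335587] [-0.07 -0.09  2.32]
```

Settled over the button. Now I press in small steps, watching the force.

Request:
{"api": "move_arm", "payload": {
  "deltas": [
    {"slide": [-0.1,-0.1,0.7],"rot": [0,0,0],"hand": 1},
    {"slide": [-0.1,-0.1,1.3],"rot": [0,0,0],"hand": 1},
    {"slide": [-0.1,-0.1,1.8],"rot": [0,0,0],"hand": 1},
    {"slide": [-0.1,-0.1,2.2],"rot": [0,0,0],"hand": 1},
    {"slide": [-0.1,-0.1,2.5],"rot": [0,0,0],"hand": 1},
    {"slide": [-0.1,-0.1,2.5],"rot": [0,0,0],"hand": 1}
  ]
}}

```text
time_s: 10.28
position: [474.4, -51.6, -7.6]
eef_rot: [0.965, 0.261, -0.003, -0.001]
contact_force: [-8.1, 2.6, 21.1]
finger_gap: -0.2
finger_force: 10.3
```

Request:
{"api": "move_arm", "payload": {
  "deltas": [
    {"slide": [0,0,0.2],"rot": [0,0,0],"hand": 1},
    {"slide": [0,0,0.4],"rot": [0,0,0],"hand": 1},
    {"slide": [0,0,0.4],"rot": [0,0,0],"hand": 1},
    {"slide": [0,0,0.4],"rot": [0,0,0],"hand": 1}
  ]
}}

```text
time_s: 10.62
position: [474.6, -51.7, -8.3]
eef_rot: [0.965, 0.261, -0.004, -0.001]
contact_force: [-23.4, 5.6, 53.7]
finger_gap: 0.1
finger_force: 27.2
```

The force climbs steeply, so I ease off and look before pressing any more.

Request:
{"api": "move_arm", "payload": {
  "deltas": [
    {"slide": [0,0,-0.5],"rot": [0,0,0],"hand": 1},
    {"slide": [0,0,-0.5],"rot": [0,0,0],"hand": 1}
  ]
}}

```text
time_s: 10.78
position: [475.3, -51.8, -6.7]
eef_rot: [0.965, 0.261, -0.001, 0.0]
contact_force: [0.3, -0.0, 3.3]
finger_gap: 0.4
finger_force: 2.2
```

```bash
python3 - <<'E'
from plan import *
o=r.get_obs();print(o["position"],o["contact_force"],o["moment"],o["finger_force"])
p,d=r.capture("scene");c=r.camera_info("scene");w=r.camera_info("wrist");q,dw=r.capture("wrist");print(green_mark(q,w,C))
R=np.array(w["R"]);T=S.from_quat(o["eef_rot"])
for u in(262,270,278,286,294):
    v=np.arange(228,276,4);uu=np.full(len(v),u);o_,dr=ray(w,np.c_[uu,v],True);P=o_+dr*(dw[v,uu]/(dr@R.T)[:,2])[:,None];L=T.inv().apply(P-o["position"])
    print(u,[(int(a),int(b[0]),int(b[2]),int(k[2])) for a,b,k in zip(v,L,P)])
X=np.array(c["R"])@[475.9,-52,35]+c["t"];f=210/np.tan(np.radians(c["fov_y"])/2);u,v=(X[:2]/X[2]*f+[c["cx"],c["cy"]]).astype(int);print(u,v)
a=cv2.resize(p[v-50:v+30,u-45:u+45],(450,400),interpolation=cv2.INTER_CUBIC);b=cv2.resize(q[180:290,225:321],(350,400),interpolation=cv2.INTER_CUBIC)
cv2.imwrite("pics/s6.png",np.hstack([a,b]))
E
```

```text
[475.29739164 -51.80511497  -6.70313801] [ 0.26219869 -0.02560016  3.30118599] [ 0.06413483 -0.05619104 -0.03109614] 2.211685908268919
{'g3': np.float64(174.05), 'g7': np.float64(177.86), 'm40': np.float64(-177.0), 'm55': np.float64(-176.26)}
262 [(228, 20, -31, 24), (232, 17, -30, 23), (236, 16, -32, 25), (240, 14, -31, 25), (244, 11, -30, 23), (248, 11, -34, 27), (252, 9, -34, 28), (256, 7, -34, 28), (260, 5, -36, 29), (264, 6, -42, 36), (268, 10, -54, 47), (272, 10, -58, 52)]
270 [(228, 20, -31, 24), (232, 18, -32, 25), (236, 16, -32, 25), (240, 71, -178, 171), (244, 13, -34, 27), (248, 11, -34, 27), (252, 9, -36, 29), (256, 10, -42, 35), (260, 10, -47, 40), (264, 9, -49, 43), (268, 10, -54, 47), (272, 10, -58, 51)]
278 [(228, 19, -30, 24), (232, 18, -31, 24), (236, 16, -31, 24), (240, 13, -30, 23), (244, 13, -34, 27), (248, 11, -35, 28), (252, 9, -35, 29), (256, 10, -42, 35), (260, 9, -45, 38), (264, 10, -50, 43), (268, 10, -55, 48), (272, 9, -57, 50)]
286 [(228, 20, -31, 24), (232, 18, -31, 24), (236, 16, -31, 24), (240, 14, -31, 24), (244, 13, -35, 29), (248, 11, -35, 28), (252, 9, -35, 28), (256, 10, -42, 35), (260, 10, -46, 39), (264, 10, -50, 44), (268, 9, -53, 46), (272, 10, -58, 51)]
294 [(228, 19, -30, 23), (232, 17, -30, 23), (236, 15, -30, 24), (240, 14, -31, 24), (244, 12, -33, 26), (248, 11, -34, 27), (252, 9, -36, 29), (256, 7, -36, 29), (260, 5, -35, 28), (264, 6, -42, 36), (268, 6, -47, 40), (272, 6, -50, 43)]
277 201
```

View pics/s6.png

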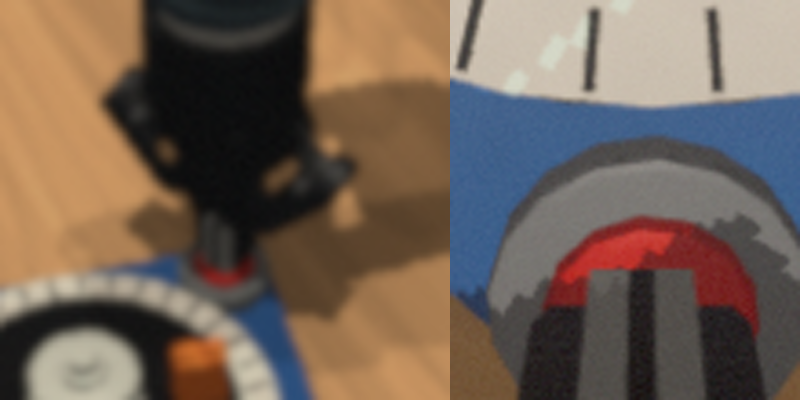

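With the tip resting on it, the button's top reads z≈28.5, against 34.5 before. So it is fully down, and the force came from its stop. Left panel: tips on the red button. Right panel: button sunk in its grey housing. Now I lift off.

Request:
{"api": "move_arm", "payload": {
  "deltas": [
    {"slide": [0,0,-1],"rot": [0,0,0],"hand": 1},
    {"slide": [0,0,-3],"rot": [0,0,0],"hand": 1},
    {"slide": [0,0,-7],"rot": [0,0,0],"hand": 1},
    {"slide": [0,0,-11],"rot": [0,0,0],"hand": 1},
    {"slide": [0,0,-15],"rot": [0,0,0],"hand": 1},
    {"slide": [0,0,-16],"rot": [0,0,0],"hand": 1},
    {"slide": [0,0,-16],"rot": [0,0,0],"hand": 1},
    {"slide": [0,0,-16],"rot": [0,0,0],"hand": 1}
  ]
}}

```text
time_s: 11.55
position: [474.1, -51.3, 151.0]
eef_rot: [0.965, 0.261, -0.002, -0.0]
contact_force: [-0.3, -0.3, -0.5]
finger_gap: -0.0
finger_force: 0.0
```

```bash
python3 - <<'E'
from plan import *
o=r.get_obs();w=r.camera_info("wrist");p,d=r.capture("wrist");print(o["time_s"],o["contact_force"],green_mark(p,w,C))
m=hsv(p,(0,150,60),(4,255,255));R=np.array(w["R"]);v,u=np.nonzero(m);o_,dr=ray(w,np.c_[u,v],True);P=o_+dr*(d[v,u]/(dr@R.T)[:,2])[:,None];k=np.hypot(P[:,0]-476,P[:,1]+52)<14;print("button z",np.percentile(P[k,2],[50,85]),k.sum())
E
```

```text
11.55 [-0.3293194  -0.28258832 -0.47971654] {'g3': np.float64(-17.15), 'g7': np.float64(-17.16), 'm40': np.float64(-17.67), 'm55': np.float64(-17.51)}
button z [34.56900134 35.27705274] 692
```

The button is back up at z 34.5, and the mark (−17.5°) is still on the green line (−17.2°). I hand in.

```bash
python3 -c "
from rig import r
print(r.sign_off())"
```

```text
the job is handed in; nothing more can be done
None
```

Job handed in: the dial's mark sits within about 0.4° of the green line, and the lock button was then pressed to its stop (peak wrist force about 59 N) and came back up; the first push passed over the lug because the real fingertips sit roughly 40 mm above the reported tool point.

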